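# Load the last reagent bottle and start the carrier's locking screw

## Robot

A 6-joint arm with a two-finger parallel gripper is mounted at the origin on the work surface. World frame = base frame: x ahead of the robot, y to its left, z up, the work surface at z = 0. Lengths are in m, angles in rad, forces in N, time in s.
With the tool pointing down it reaches from about 0.35 to 0.975 m from the base axis. Payload 7.1 kg.
Tool frame: the origin (TCP) lies midway between the tips of the shut fingers; the grasp point (between the pads) lies 19 mm behind it; z points along the fingers, x is the direction in which the jaws open and shut, and the axes are right-handed (so a half turn about z gives the same grasp; the last joint's range is limited). The gripper opens to 88 mm and grips with 3 to 60 N. Pads are 20 mm wide; open, the fingers measure 115 mm over their backs; the gripper's body (75 mm by 178 mm) begins 61 mm behind the grasp point.
Start: joints at [1.216, 0.423, 1.63, -0, 1.089, -0.019], TCP at [0.206, 0.59, 0.188] pointing down, gripper open.
Joint ranges: [-3, 3], [-0.9, 2.11], [0.09, 2.58], [-1.31, 4.45], [0.11, 2.69], [-2.54, 2.54]. Speed limits (rad/s): [2.39, 2.39, 3.01, 3.14, 3.14, 3.14].

## Interface

Orientations are given as a unit quaternion [w, x, y, z].
In Python, from station import move_pose, movel, movej, command_gripper, wait, inverse_kinematics, read_camera, camera_info, MotionError, job_done, get_time, get_joint_pos, get_qvel, get_effort, get_tcp_pos, get_ee_rot, get_ft_force, get_ft_torque, get_grip_width gives the robot as it stands. Calls block until the motion is done:
- move_pose(position, orientation): joint-space move of the TCP to a pose.
- movel(position, frame=None, v=0.15, until_force=None): straight line of the TCP; frame=None keeps the orientation; v is the mean speed in m/s. With until_force (N) it stops when the force on the tool has changed by that much, and returns True; else False.
- movej(angles): joint-space move.
- command_gripper(opening): opening from 0.0 (shut) to 1.0 (fully open); the grip force is fixed at half the most; returns when the fingers have stopped.
- wait(seconds).
- inverse_kinematics(position, orientation): joint angles nearest the present ones, or None.
- read_camera(name): name is "side" or "top" or "wrist"; returns the picture (400x640x3 uint8, red, green, blue); there is no depth.
- camera_info(name): a dict with "intrinsics" (3x3 intrinsics, pixels), "T" (4x4, takes a point from camera to world coordinates); the wrist camera has in their place "tool_from_camera" (4x4, takes a point from camera to tool coordinates, whose origin is the TCP and whose axes are the tool frame's). Camera axes: x right, y up, looking along -z (the intrinsics and any distortion apply to the point x, -y, -z); pixel columns grow to the right and rows downward; lengths in m; the calibration is good to about 2 mm. A picture is of the moment at which its call begins: read the wrist's pose just before it. camera_info takes no time and is no camera call.
A pose or a line that the arm cannot do raises MotionError and nothing moves.
- job_done(): hands the job in, once; it reports no verdict.
Readings, each from a call of its own:
- get_time(): time.
- get_joint_pos(): joint angles.
- get_qvel(): joint speeds.
- get_effort(): joint torques, N m.
- get_tcp_pos(): TCP position.
- get_ee_rot(): TCP orientation.
- get_ft_force(): force on the tool from outside, world axes, zero at the start.
- get_ft_torque(): the same for the moment, N m.
- get_grip_width(): opening from 0.0 (shut) to 1.0 (fully open).
Only numpy, scipy, OpenCV 4.12 (cv2) and the standard library are available. Lean on these libraries where they do the work, as an engineer would, in place of code of your own. Each camera call takes 0.05 s, during which the arm holds its last target. There are 200 camera calls.

## Task

Stand the loose yellow-capped bottle upright in the one free cell (yellow floor) of the reagent carrier and let it go. Then start the carrier's blue locking screw without cross-threading it: turn it backward (counterclockwise from above) until it drops into the start of its thread, then forward (clockwise) one full turn from there, no tighter. Finish still gripping the knob, holding the started screw still, and leave the other things where they stand.

Things in the scene. Friction and masses are not known exactly. Their poses are not given: they have to be found in the camera images.
- bottle: the bottle to load: amber cylinder 32 mm in diameter and 64 mm tall with white label, topped by a yellow cap 27 mm in diameter (78 mm tall in all, about 90 g), standing on the table apart from the carrier; origin at the centre of its underside, z up
- free_cell: yellow square on the floor of the free cell; origin at the centre of the cell's floor (24 mm above the table); its yaw means nothing, the cell walls follow the carrier's yaw. Which of the four cells is free varies. A bottle rests with its origin at this point
- carrier: fixed grey carrier, base 110 (its x) x 320 (y) x 20 mm; origin at the centre of its underside, z up. Row of four cells along its y, 38 (x) x 44 mm (y) inside, at y = -130, -82, -34, +14 mm, x = 0; floor 24 mm, wall tops 44 mm above the table, walls 4 mm thick. Bottles in the row stand 16 mm apart: close the fingers along the carrier's x. Screw at x = 0, y = +112 mm
- knob: blue ribbed round knob of the captive locking screw, 46 mm in diameter, 28 mm tall, white line on top and side; origin at the centre of its underside (84 mm above the table at screw_height 0); grip it 14 mm above that, at any yaw. 0.03 N m turns it about its vertical axis. It weighs 0.15 kg and sinks by itself once let go (a grip holds it up: let go to let it drop)
- screw_turn (a joint): angle of the screw in rad, growing clockwise from above (forward), counted over whole turns. At 0 the knob's white line stands over the carrier's. Starts at 0.5 to 1.7, resting on top of the thread. Turned backward it climbs slightly, and drops 8 mm once past 0 (by about -0.2); forward from there it goes down the thread 8 mm a turn. One full turn from the drop is about 6.3
- screw_height (a joint): height of the screw in m, growing upward: 0.006 to 0.0075 at the start, 0.008 just before the drop, 0 just after it, -0.008 one turn into the thread (up to 1 mm of play), hard stop at -0.0125 (about 1.5 turns)
- thread_start (a point): top edge of the aluminium collar under the knob (40 mm in diameter, top 70 mm above the table), at its side towards the carrier's -x, 20 mm from the screw axis, where a white line on collar and carrier marks the start of the thread
- stock_a: bystander: bottle like the one to load but with a white cap, standing in one of the three occupied cells; origin at the centre of its underside
- stock_b: bystander: bottle like the one to load but with a green cap, standing in one of the three occupied cells; origin at the centre of its underside
- stock_c: bystander: bottle like the one to load but with a red cap, standing in one of the three occupied cells; origin at the centre of its underside
- tip_box: bystander: blue pipette tip box 85 x 120 x 65 mm; origin at the centre of its underside
- beaker: bystander: glass beaker 70 mm in diameter, 90 mm tall; origin at the centre of its underside
- jar: bystander: jar with white lid, 60 mm in diameter, 75 mm tall; origin at the centre of its underside
- timer: bystander: white bench timer 60 x 70 x 18 mm; origin at the centre of its underside

How it is judged:
On the way, in this order (a step that is already met when the one before it is completed fails the run):
1. the yellow-capped bottle stands upright on the floor of the free cell, let go (horizontal distance between bottle and free_cell below 0.009 m and z of bottle in the frame of free_cell below 0.004 m and angle between bottle's own z axis and vertical below 0.1 rad and contact force between the fingers and bottle below 0.1 N), for 0.2 s.
2. the screw has been turned backward past the thread's start and has dropped (value of joint screw_turn below 0.05 rad and value of joint screw_height below 0.0035 m), for 0.1 s.
3. the screw has been turned forward about one turn from the drop, down its thread (value of joint screw_turn between 4.8 and 7.6 rad and value of joint screw_height below -0.005 m), for 0.1 s.
At the end, for the whole second after the job is handed in: Screw one turn past the drop (screw_turn 4.8-7.6 rad, screw_height -11 to -5 mm), still, knob gripped with over 1.5 N; the bottle at rest on the free cell's floor (9 mm off centre, 4 mm high, 0.1 rad tilt at most), not touched by the fingers (all of step 1 and all of step 3 and value of joint screw_height above -0.0112 m and contact force between the fingers and knob above 1.5 N and velocity of joint screw_turn between -0.1 and 0.1 rad/s and linear speed of bottle below 0.02 m/s); the arm keeps its last pose, push and grip.
It fails at once if another bottle or a thing on the table is shifted by more than 20 mm (distance of any of stock_a, stock_b, stock_c, tip_box, beaker, jar, timer from where it was at the start of the episode above 0.02 m).
It also fails if it takes over 70 s, if anything falls off the work surface, if the arm or the gripper's body presses on something with over 40 N, if the wrist force passes 120 N, or if a joint passes its speed limit or range.

## Working session

There is one attempt and no reset: what is moved stays moved. The work goes in short steps, each a Python script; the robot and the scene stay as the last script left them, time stands still between calls to the robot, and variables do not carry over. Pictures are saved under pics/ and viewed, about 8 in all and at most 12, crops included, and the job is handed in when it is done.

```bash
mkdir -p pics
cat > h.py <<'E'
import numpy as np, cv2
from station import *
from scipy.spatial.transform import Rotation as R
def snap(name,fn):
    im=read_camera(name); cv2.imwrite(f'pics/{fn}.png',im[...,::-1]); return im
def ray(name,uv,pose=None):
    c=camera_info(name); K=np.array(c['intrinsics'])
    d=np.linalg.inv(K)@[uv[0],uv[1],1]; d=np.array([d[0],-d[1],-d[2]])
    if name=='wrist':
        T=np.eye(4); p,q=pose; T[:3,:3]=R.from_quat(q,scalar_first=True).as_matrix(); T[:3,3]=p
        T=T@np.array(c['tool_from_camera'])
    else: T=np.array(c['T'])
    return T[:3,3],T[:3,:3]@d
def on(name,uv,z,pose=None):
    o,d=ray(name,uv,pose); return o+d*(z-o[2])/d[2]
def down(yaw): # tool x at world yaw, z down
    return R.from_matrix(np.array([[np.cos(yaw),np.sin(yaw),0],[np.sin(yaw),-np.cos(yaw),0],[0,0,-1]]).astype(float)).as_quat(scalar_first=True)
E
python3 - <<'E'
from h import *
np.set_printoptions(precision=4,suppress=True)
a=snap('top','top1');b=snap('side','side1')
for n in('top','side','wrist'):print({k:np.array(v) if not isinstance(v,str) else v for k,v in camera_info(n).items()})
print(get_tcp_pos(),get_ee_rot(),get_time())
E
```

```text
{'intrinsics': array([[503.6908,   0.    , 324.2732],
       [  0.    , 503.6908, 202.1506],
       [  0.    ,   0.    ,   1.    ]]), 'T': array([[ 0.0182,  0.9971, -0.0744,  0.4359],
       [-0.9998,  0.0175, -0.0099, -0.0389],
       [-0.0086,  0.0745,  0.9972,  1.4024],
       [ 0.    ,  0.    ,  0.    ,  1.    ]])}
{'intrinsics': array([[427.8651,   0.    , 328.1046],
       [  0.    , 427.8651, 204.1593],
       [  0.    ,   0.    ,   1.    ]]), 'T': array([[ 0.8414,  0.3992, -0.3642,  0.0955],
       [-0.5404,  0.614 , -0.5754, -0.6899],
       [-0.0061,  0.6809,  0.7323,  0.956 ],
       [ 0.    ,  0.    ,  0.    ,  1.    ]])}
{'intrinsics': array([[321.8027,   0.    , 316.604 ],
       [  0.    , 321.8027, 196.5981],
       [  0.    ,   0.    ,   1.    ]]), 'tool_from_camera': array([[ 1.    ,  0.0007, -0.0007, -0.0003],
       [ 0.0005, -0.9529, -0.3033, -0.0839],
       [-0.0009,  0.3032, -0.9529, -0.1969],
       [ 0.    ,  0.    ,  0.    ,  1.    ]])}
[0.2057 0.5896 0.1874] [ 0.0004  0.8153  0.579  -0.0006] 0.1
```

View pics/top1.png

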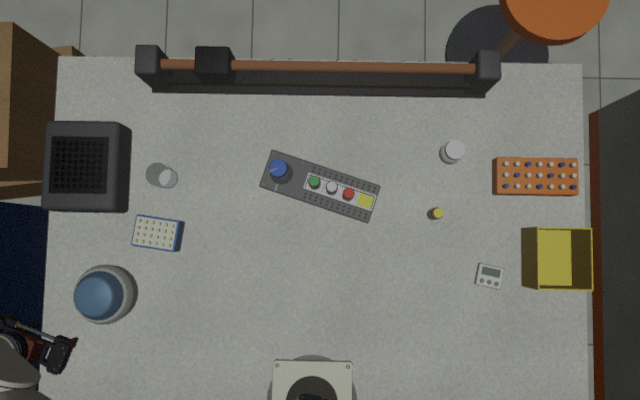

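View pics/side1.png

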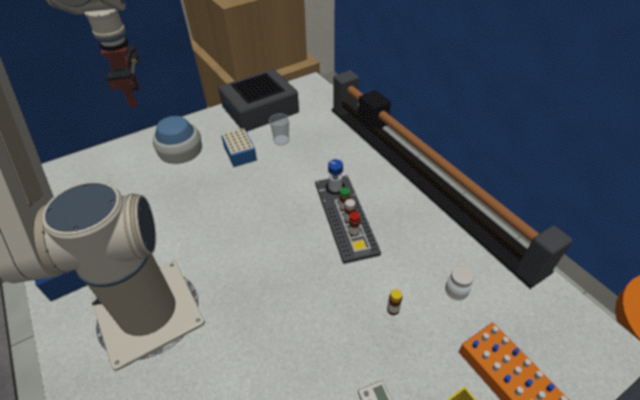

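The top view shows the loose bottle's cap at (437,213), the free cell at (366,201), which is the end cell away from the knob, and the knob at (279,169). The side view agrees. Next I'll measure these by colour mask.

Run:
```python
from h import *
np.set_printoptions(precision=4,suppress=True)
def cent(im,lo,hi,box):
    hsv=cv2.cvtColor(im,cv2.COLOR_RGB2HSV); m=cv2.inRange(hsv,lo,hi)
    k=np.zeros_like(m); x0,y0,x1,y1=box; k[y0:y1,x0:x1]=1; m=m*k
    n,l,s,c=cv2.connectedComponentsWithStats(m); i=1+s[1:,4].argmax(); return c[i],s[i]
t=cv2.imread('pics/top1.png')[...,::-1]; s=cv2.imread('pics/side1.png')[...,::-1]
Y=((20,120,80),(35,255,255)); B=((105,120,60),(125,255,255)); Rd=((0,150,60),(8,255,255)); G=((45,100,30),(85,255,255))
P={}
for n,c,z,bt,bs in [('cap',Y,.076,(420,195,455,230),(380,280,410,320)),('cell',Y,.024,(350,185,385,215),(340,230,380,260)),('knob',B,.108,(262,152,295,188),(320,150,350,185)),('red',Rd,.098,(335,180,360,210),(340,205,370,235)),('green',G,.098,(300,170,325,195),(330,180,355,205))]:
    ct,st=cent(t,*c,bt); cs,ss=cent(s,*c,bs)
    o1,d1=ray('top',ct);o2,d2=ray('side',cs)
    k=np.linalg.lstsq(np.c_[d1,-d2],o2-o1,rcond=None)[0]
    p1=o1+k[0]*d1;p2=o2+k[1]*d2
    P[n]=on('top',ct,z)
    print(n,ct,st[2:],cs,'plane',P[n],'tri',(p1+p2)/2,np.linalg.norm(p1-p2))
v=P['knob']-P['cell']; print(np.linalg.norm(v[:2]),'carrier yaw',np.arctan2(v[1],v[0])-np.pi/2)
```

```text
cap [437.8793 212.5345] [ 9 10 58] [395.598 294.951] plane [ 0.5127 -0.3251  0.076 ] tri [ 0.5127 -0.3264  0.0686] 0.0010172895427324827
cell [364.0172 200.1638] [ 15  13 116] [358.9878 244.5976] plane [ 0.5461 -0.1341  0.024 ] tri [ 0.5457 -0.1337  0.0291] 5.868202603532703e-05
knob [278.1188 167.6089] [ 17  17 202] [335.381  166.8027] plane [0.6201 0.0953 0.108 ] tri [0.6205 0.0961 0.1021] 0.0011266064760942541
red [352. 192.] [1 1 1] [353.9806 216.3107] plane [ 0.5609 -0.0975  0.098 ] tri [ 0.5572 -0.0954  0.1023] 0.007535574253367796
green [313.5333 180.5333] [ 8  8 45] [344.3521 191.4085] plane [0.5892 0.0031 0.098 ] tri [0.5894 0.0033 0.0942] 0.0004982926339216292
0.24100187630231332 carrier yaw -0.31228695309238463
```

Run:
```python
from h import *
np.set_printoptions(precision=4,suppress=True)
yaw=-0.312
for y in (yaw,yaw+np.pi):
    for p in ([.5127,-.3251,.2],[.546,-.134,.2],[.62,.095,.2]):
        print(y,p,inverse_kinematics(p,down(y)))
c=[inverse_kinematics([.5127,-.3251,.18],down(y)) for y in (yaw,yaw+np.pi)]
i=0 if c[1] is None or (c[0] is not None and abs(c[0][5])<abs(c[1][5])) else 1
y=[yaw,yaw+np.pi][i]
move_pose([.5127,-.3251,.18],down(y)); wait(.3)
pose=get_tcp_pos(),get_ee_rot(); im=snap('wrist','w1'); print(i,pose,get_ft_force(),get_time())
m=cv2.inRange(cv2.cvtColor(im,cv2.COLOR_RGB2HSV),(20,120,60),(35,255,255))
n,l,s,ce=cv2.connectedComponentsWithStats(m)
for j in range(1,n):
    if s[j,4]>100: print(s[j],ce[j],on('wrist',ce[j],.078,pose))
```

```text
-0.312 [0.5127, -0.3251, 0.2] [-0.5847  0.3839  1.6609 -0.      1.0968 -0.2727]
-0.312 [0.546, -0.134, 0.2] [-0.2618  0.3174  1.7602 -0.      1.064   0.0502]
-0.312 [0.62, 0.095, 0.2] [ 0.1331  0.4137  1.6147 -0.      1.1132  0.4451]
2.8295926535897933 [0.5127, -0.3251, 0.2] None
2.8295926535897933 [0.546, -0.134, 0.2] None
2.8295926535897933 [0.62, 0.095, 0.2] None
0 (array([ 0.5128, -0.3249,  0.18  ]), array([-0.    ,  0.9879, -0.1552, -0.    ])) [ 0.1418 -0.5376  0.3417] 3.8167
[303 170  28  29 612] [316.8709 183.9167] [ 0.5134 -0.3235  0.078 ]
[122 306  35  64 708] [135.1328 337.4873] [ 0.2626 -0.4315  0.078 ]
[480 306  32  64 552] [498.8841 337.5779] [ 0.6541 -0.5582  0.078 ]
[ 234  353  389   47 7286] [357.1061 381.9561] [ 0.484  -0.5709  0.078 ]
```

View pics/w1.png

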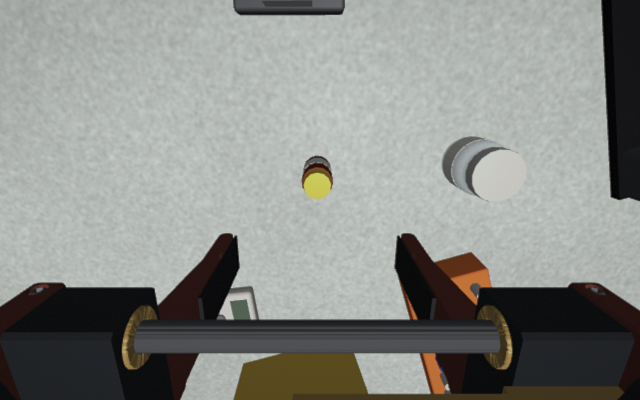

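The wrist view shows the yellow cap at (317,184), within 1.5 mm of the top-view estimate. The cell only leaves about 3 mm of clearance, so I'll look at it and the knob from close by before grasping.

Run:
```python
from h import *
np.set_printoptions(precision=4,suppress=True)
y=-0.312
def look(p,fn,lo,hi,z):
    move_pose(p,down(y)); wait(.3)
    pose=get_tcp_pos(),get_ee_rot(); im=snap('wrist',fn); print(pose[0],get_time())
    m=cv2.inRange(cv2.cvtColor(im,cv2.COLOR_RGB2HSV),lo,hi); m[300:]=0
    n,l,s,ce=cv2.connectedComponentsWithStats(m); j=1+s[1:,4].argmax()
    cn=max(cv2.findContours(m,0,2)[0],key=cv2.contourArea); r=cv2.minAreaRect(cn)
    print(s[j],ce[j],'cent',on('wrist',ce[j],z,pose),'rect',r,on('wrist',r[0],z,pose))
    bp=np.array([on('wrist',q,z,pose) for q in cv2.boxPoints(r)]); print(bp)
    return im
a=look([.62,.095,.22],'w2',(105,120,40),(125,255,255),.119)
b=look([.546,-.134,.2],'w3',(20,100,60),(35,255,255),.024)
cv2.imwrite('pics/w23.png',np.hstack([a[:300,120:520],b[:300,120:520]])[...,::-1])
```

```text
[0.6201 0.0943 0.22  ] 5.7667
[ 291  156   48   50 1728] [315.4832 181.5909] cent [0.6202 0.0986 0.119 ] rect ((314.9422912597656, 180.78848266601562), (46.87175750732422, 49.02903366088867), 11.309932708740234) [0.6199 0.0995 0.119 ]
[[0.5881 0.0893 0.119 ]
 [0.6124 0.1309 0.119 ]
 [0.6506 0.1094 0.119 ]
 [0.6279 0.0663 0.119 ]]
[ 0.5464 -0.1331  0.2   ] 7.075
[303 154  28  33 924] [316.5 170. ] cent [ 0.5457 -0.1346  0.024 ] rect ((316.5, 170.0), (32.0, 27.0), 90.0) [ 0.5457 -0.1346  0.024 ]
[[ 0.5365 -0.1116  0.024 ]
 [ 0.5665 -0.1212  0.024 ]
 [ 0.5551 -0.1583  0.024 ]
 [ 0.5242 -0.1483  0.024 ]]
```

View pics/w23.png

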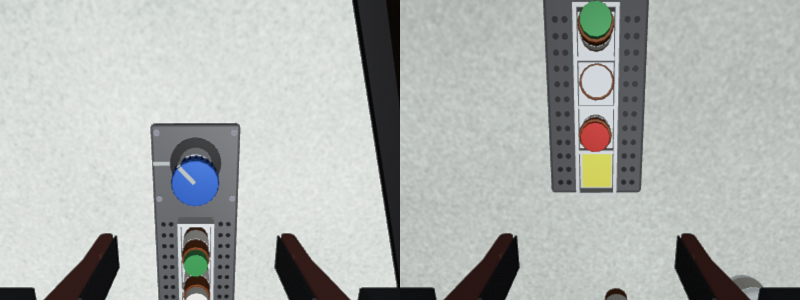

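Run:
```python
from h import *
np.set_printoptions(precision=4,suppress=True)
q=down(-0.315)
move_pose([.513,-.3243,.14],q)
movel([.513,-.3243,.029])
command_gripper(0.0); print('width',get_grip_width()*88,get_tcp_pos(),get_time())
movel([.513,-.3243,.15],v=.2); 
movel([.5459,-.1344,.15],v=.2); wait(.2)
print('carry',get_grip_width()*88,get_tcp_pos(),get_ft_force(),get_time())
a=snap('wrist','w4'); b=snap('side','s4')
cv2.imwrite('pics/c4.png',np.hstack([a[60:360,120:520],cv2.resize(b[130:280,280:480],(400,300))])[...,::-1])
```

```text
width 26.093454007762677 [ 0.5133 -0.3245  0.0293] 9.7833
carry 26.283970830467112 [ 0.5458 -0.1353  0.15  ] [ 0.3871  0.8604 -1.4192] 11.8583
```

View pics/c4.png

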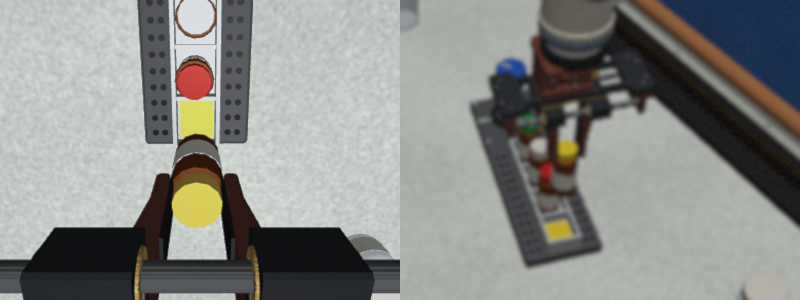

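The bottle is held upright and lined up with the cell, and the force reading of -1.4 N roughly matches its weight. Now lowering it.

Run:
```python
from h import *
np.set_printoptions(precision=4,suppress=True)
x,y=.5459,-.1344
print(movel([x,y,.08],v=.1,until_force=6),get_tcp_pos())
print(movel([x,y,.0525],v=.03,until_force=5),get_tcp_pos(),get_ft_force())
```

```text
False [ 0.5463 -0.1345  0.0804]
True [ 0.5455 -0.1344  0.0533] [-0.7511 -0.1252  4.316 ]
```

Run:
```python
from h import *
np.set_printoptions(precision=4,suppress=True)
x,y=.5459,-.1344
command_gripper(1.0); wait(.3); print(get_grip_width())
movel([x,y,.2],v=.15); wait(.2)
pose=get_tcp_pos(),get_ee_rot(); im=snap('wrist','w5')
m=cv2.inRange(cv2.cvtColor(im,cv2.COLOR_RGB2HSV),(20,100,60),(35,255,255)); m[250:]=0
n,l,s,ce=cv2.connectedComponentsWithStats(m); j=1+s[1:,4].argmax()
print(s[j],on('wrist',ce[j],.102,pose),get_time())
b=snap('side','s5')
cv2.imwrite('pics/c5.png',np.hstack([im[:300,120:520],cv2.resize(b[130:280,280:480],(400,300))])[...,::-1])
```

```text
0.9975332460968168
[303 172  29  29 645] [ 0.5457 -0.1336  0.102 ] 16.375
```

View pics/c5.png

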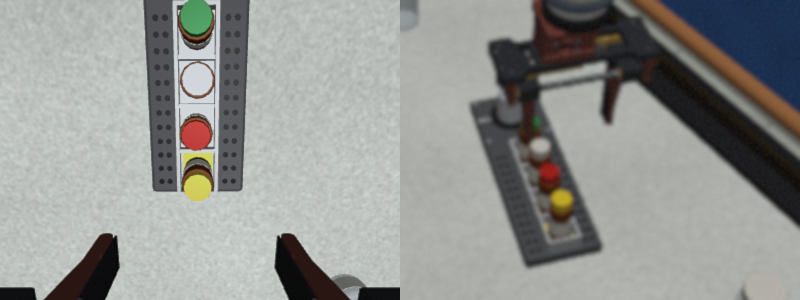

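The bottle stands in the cell, with its cap within about 1 mm of the cell centre. Next is the knob: approach, take a reference picture with the fingers open around it, then turn back.

```bash
cat >> h.py <<'E'
KX,KY=.620,.0963
def knob(fn):
    wait(.1); pose=get_tcp_pos(),get_ee_rot(); im=snap('wrist',fn)
    hsv=cv2.cvtColor(im,cv2.COLOR_RGB2HSV); m=cv2.inRange(hsv,(105,120,90),(125,255,255))
    cn=max(cv2.findContours(m,0,2)[0],key=cv2.contourArea); h=cv2.convexHull(cn); (c,ax,an)=cv2.fitEllipse(h)
    k=np.zeros_like(m); cv2.fillConvexPoly(k,h,1); k=cv2.erode(k,np.ones((5,5)))
    w=cv2.inRange(hsv,(0,0,90),(180,110,255))*k; v,u=np.nonzero(w)
    print(fn,'ellipse',np.round(c,1),np.round(ax,1),'line px',len(u))
    return im,c,np.c_[u,v].astype(float),pose
def turn(dyaw,dz=0,step=0.8):
    n=int(np.ceil(abs(dyaw)/step)); M=R.from_quat(get_ee_rot(),scalar_first=True).as_matrix()
    y0=np.arctan2(M[1,0],M[0,0]); z0=get_tcp_pos()[2]
    for i in range(1,n+1):
        j=inverse_kinematics([KX,KY,z0+dz*i/n],down(y0+dyaw*i/n)); movej(j)
    print('turned',dyaw,'z',get_tcp_pos()[2],'w',get_grip_width(),'F',np.round(get_ft_force(),1),'M',np.round(get_ft_torque(),2),'j6',get_joint_pos()[5],'t',get_time())
E
python3 - <<'E'
from h import *
np.set_printoptions(precision=4,suppress=True)
move_pose([KX,KY,.2],down(-.6)); movel([KX,KY,.087],v=.2)
im,c,L,pose=knob('k1')
if len(L):
    z=.119; C=on('wrist',c,z,pose); W=np.array([on('wrist',l,z,pose)[:2]-C[:2] for l in L])
    r=np.linalg.norm(W,axis=1); s=W[r>.008].mean(0); a=np.arctan2(s[1],s[0])
    print('centre',C,'line az',a,'screw_turn est',(np.pi-.315-a)%(2*np.pi), get_time())
cv2.imwrite('pics/k1c.png',im[60:360,120:520,::-1])
E
```

```text
k1 ellipse [312.7 245.6] [73.5 79.7] line px 260
centre [0.6199 0.0985 0.119 ] line az 2.144181734168299 screw_turn est 0.682410919421494 18.25
```

View pics/k1c.png

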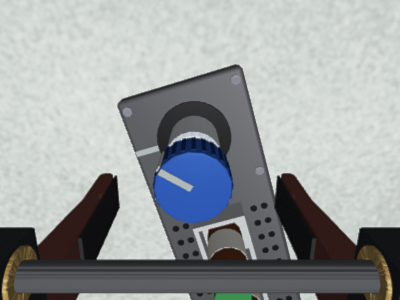

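The white line sits about 0.7 rad clockwise of the carrier mark. I'll turn back 1.15 rad, then let go so it can drop.

Run:
```python
from h import *
np.set_printoptions(precision=4,suppress=True)
command_gripper(0.0); print('w',get_grip_width()*88,get_ft_force())
turn(1.15,.0005)
a=snap('wrist','k2a')
command_gripper(.75); wait(.4)
im,c,L,pose=knob('k2')
C=on('wrist',c,.112,pose); W=np.array([on('wrist',l,.112,pose)[:2]-C[:2] for l in L])
r=np.linalg.norm(W,axis=1); s=W[r>.008].mean(0); an=np.arctan2(s[1],s[0])
print(C,'turn est',np.pi-.315-an,get_time())
cv2.imwrite('pics/k2c.png',np.hstack([a[60:360,120:520],im[60:360,120:520]])[...,::-1])
```

```text
w 0.8296584666909524 [ 0.0513 -0.7269 -0.3214]
turned 1.15 z 0.08748745039142992 w 0.005963269482884187 F [-0.3  0.3 -0.4] M [-0.03  0.04 -0.01] j6 -0.41130881368103767 t 20.8083
k2 ellipse [315.1 243.4] [74.3 80.3] line px 270
[0.619  0.0957 0.112 ] turn est 0.8514488978933641 22.5083
```

View pics/k2c.png

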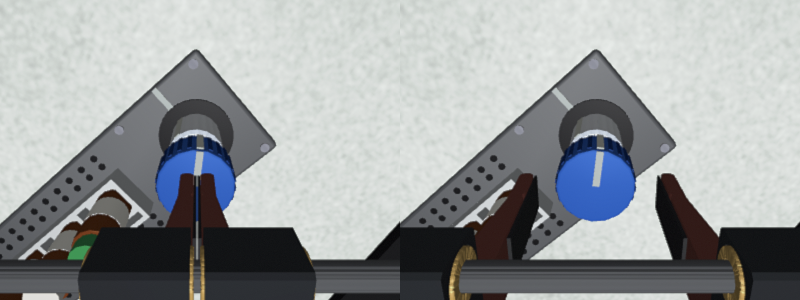

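The fingers closed completely (0.8 mm), so they shut above the knob and the screw did not turn. The bottle's 26 mm grip width also fits the 27 mm cap, not the body. That suggests the fingertips sit higher than the stated TCP, so I'll check it offline from the side picture I already have.

Run:
```python
from h import *
np.set_printoptions(precision=4,suppress=True)
c=camera_info('side');K=np.array(c['intrinsics']);T=np.linalg.inv(np.array(c['T']))
def pr(p):
    q=(T@np.r_[p,1])[:3]; q=np.array([q[0],-q[1],-q[2]]); q=K@q; return q[:2]/q[2]
t=np.array([np.cos(-.315),np.sin(-.315),0])
b=cv2.imread('pics/s5.png'); x0,y0=310,110
b=cv2.resize(b[y0:y0+150,x0:x0+133],None,fx=4,fy=4,interpolation=cv2.INTER_CUBIC)
for dz,col in((0,(0,0,255)),(.033,(0,255,0))):
    for s in(-1,1):
        u=pr(np.array([.5459,-.1344,.2+dz])+s*.044*t); print(dz,s,u); cv2.circle(b,tuple(int(v) for v in (u-[x0,y0])*4),5,col,2)
cv2.imwrite('pics/tip.png',b)
```

```text
0 -1 [345.0587 205.0664]
0 1 [379.6855 198.2285]
0.033 -1 [345.3807 195.5287]
0.033 1 [380.8228 188.6672]
```

View pics/tip.png

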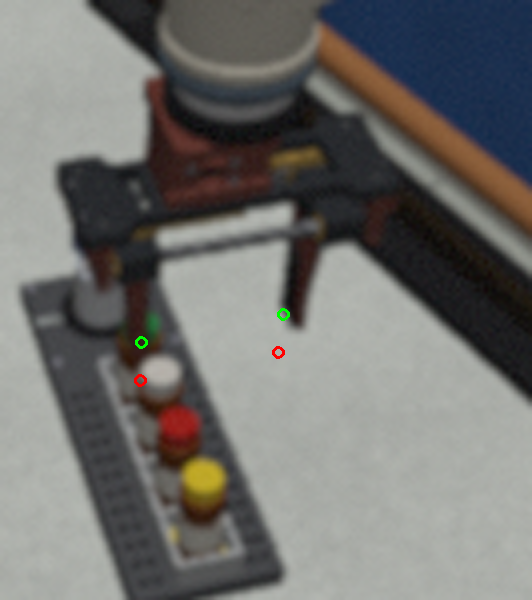

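The side view confirms it: the real tips sit about 35 mm behind the reported TCP. That also explains the grip on the cap. Going lower on the knob, and checking the width before turning.

Run:
```python
from h import *
np.set_printoptions(precision=4,suppress=True)
turn(-1.25,step=1.3)
print(movel([KX,KY,.058],v=.06,until_force=5),get_tcp_pos())
command_gripper(0.0); w=get_grip_width()*88; print('w',w,get_ft_force(),get_time())
if 42<w<50:
    turn(1.25,.0005)
    a=snap('wrist','k3a')
    command_gripper(.75); wait(.4)
    im,c,L,pose=knob('k3')
    C=on('wrist',c,.112,pose); W=np.array([on('wrist',l,.112,pose)[:2]-C[:2] for l in L])
    r=np.linalg.norm(W,axis=1); s=W[r>.008].mean(0); an=np.arctan2(s[1],s[0])
    print(C,'turn est',np.pi-.315-an,get_time())
    cv2.imwrite('pics/k3c.png',np.hstack([a[80:380,120:520],im[80:380,120:520]])[...,::-1])
```

```text
turned -1.25 z 0.08747146856608301 w 0.749178846038918 F [ 1.1 -0.2  0.2] M [-0.02  0.08  0.01] j6 0.8339385576666299 t 23.65
False [0.6199 0.0963 0.0577]
w 45.418077421287315 [-2.8072  3.5182  1.9165] 24.75
turned 1.25 z 0.058163827985315636 w 0.5199177814549991 F [-3.5  4.4 -2.4] M [0.83 0.49 0.06] j6 -0.4149100398210191 t 26.05
k3 ellipse [314.9 262.8] [82.5 90.9] line px 339
[0.6173 0.0985 0.112 ] turn est 5.671889738638201 27.1833
```

View pics/k3c.png

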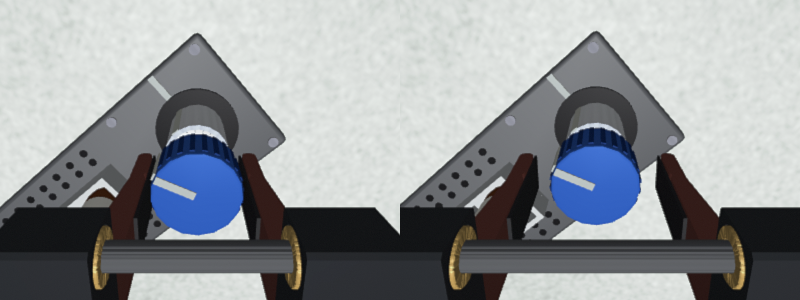

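The grip width is 45.4 mm. After release the knob's apparent size matches a top at 112 mm, which means it dropped, and the turn is about -0.5 rad. Now forward 6.75 rad in two strokes, following the thread down.

Run:
```python
from h import *
np.set_printoptions(precision=4,suppress=True)
turn(1.25,-.006,step=1.3)
command_gripper(0.0); print('w',get_grip_width()*88)
turn(-3.375,-.0043)
command_gripper(.75); wait(.2)
im,c,L,pose=knob('k4')
C=on('wrist',c,.108,pose); W=np.array([on('wrist',l,.108,pose)[:2]-C[:2] for l in L])
r=np.linalg.norm(W,axis=1); s=W[r>.008].mean(0); an=np.arctan2(s[1],s[0])
print(C,'turn est',(np.pi-.315-an)%(2*np.pi),get_time())
turn(3.375,0,step=1.7)
command_gripper(0.0); print('w',get_grip_width()*88)
turn(-3.375,-.0043)
wait(.2)
im,c,L,pose=knob('k5')
C=on('wrist',c,.104,pose); W=np.array([on('wrist',l,.104,pose)[:2]-C[:2] for l in L])
r=np.linalg.norm(W,axis=1); s=W[r>.008].mean(0); an=np.arctan2(s[1],s[0])
print(C,'turn est',(np.pi-.315-an)%(2*np.pi),'w',get_grip_width()*88,get_ft_force(),get_time())
b=snap('side','s5b')
cv2.imwrite('pics/k5c.png',np.hstack([im[80:380,120:520],cv2.resize(b[130:280,280:480],(400,300))])[...,::-1])
```

```text
turned 1.25 z 0.05270013751517772 w 0.751949804371939 F [-0.4  0.1 -1.1] M [0.05 0.02 0.  ] j6 -1.6634700639716595 t 28.325
w 45.79516604006615
turned -3.375 z 0.04811520001306748 w 0.5178776988715346 F [-8.3  0.2  4.6] M [ 0.22  1.47 -0.01] j6 1.7088519573874061 t 32.2
k4 ellipse [316.4 266.3] [93.5 99.3] line px 498
[0.6247 0.0964 0.108 ] turn est 2.9513676885242184 33.0833
turned 3.375 z 0.04844731377554789 w 0.7528361067063425 F [ 0.5 -0.3 -0.8] M [ 0.01 -0.03 -0.02] j6 -1.6636546295256618 t 36.0667
w 45.468052761858964
turned -3.375 z 0.04383214271028554 w 0.5126795812173613 F [-7.3  1.6  5.3] M [ 0.36  1.47 -0.11] j6 1.7088807039409968 t 39.9417
k5 ellipse [317.  262.8] [ 93.7 100.5] line px 294
[0.6251 0.0964 0.104 ] turn est 6.197438095721369 w 45.955029122878614 [-7.7748  1.1688  3.7704] 40.2917
```

View pics/k5c.png

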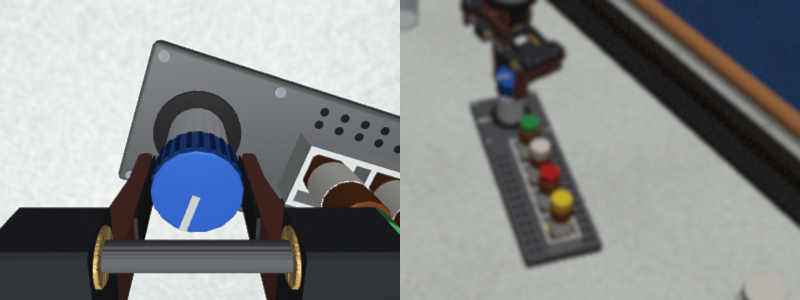

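The screw estimate is 6.2 rad with the knob still gripped, and the bottles look undisturbed. Before handing in I'll check the height from the saved pictures, using a stricter mask for the top face.

Run:
```python
from h import *
for f,z in(('k1',.087),('k3',.058),('k4',.0481),('k5',.0438)):
    im=cv2.imread(f'pics/{f}.png'); hsv=cv2.cvtColor(im,cv2.COLOR_BGR2HSV)
    m=cv2.inRange(hsv,(105,120,170),(125,255,255)); m=cv2.morphologyEx(m,cv2.MORPH_OPEN,np.ones((9,9)))
    cn=max(cv2.findContours(m,0,2)[0],key=cv2.contourArea); x,y,w,h=cv2.boundingRect(cn)
    zc=321.8*.046/w; top=z+.1969-(zc-.0254)/.9529
    print(f,(x,y,w,h),'top z',round(top,4))
print(get_qvel().round(4),get_grip_width()*88,get_tcp_pos(),get_time())
```

```text
k1 (276, 213, 75, 69) top z 0.1034
k3 (272, 227, 87, 77) top z 0.103
k4 (271, 236, 91, 79) top z 0.1009
k5 (272, 232, 90, 80) top z 0.0948
[-0.0001  0.0011  0.0006 -0.0004  0.0003 -0.0005] 45.489521886324255 [0.61794296 0.09672008 0.04383214] 40.3417
```

```bash
python3 -c "
from h import *
job_done(); print(get_time(),get_grip_width()*88)"
```

```text
the job is handed in; nothing more can be done
the job is handed in; nothing more can be done
```

I loaded the bottle and started the screw, then handed the job in at about 40 s with the gripper still holding the knob. The hand-in gave no verdict.

**Bottle:** It stands in the free end cell and is let go. After release its cap was about 1 mm from the cell centre, and it touched the floor at the expected height.

**Screw:**
- **Backward:** I turned it back 1.25 rad to about -0.5 rad and let go. The knob's shift in the picture (10 px, about 11 expected) confirms the 8 mm drop.
- **Forward:** I turned it 6.75 rad in two strokes. The white line then read about 6.2 rad, and the knob had come down about 8 mm by relative measurement.
- **At the end:** The grip width was 45.5 mm on the 46 mm knob, and the arm was still.

**Checks that failed or disagreed:**
- **Fingertips:** They turned out to sit about 35 mm behind the stated TCP. As a result, I carried the bottle by its cap. My first close at the knob also shut above it, which the grip width showed, so I went lower and repeated it.
- **Knob height:** The absolute height worked out from its apparent size read about 9 mm low, or 16 mm low in one picture. I relied only on changes between pictures and on the line angle.
- **Forces:** About 8 N sideways and 4 N upward remained on the tool while holding the knob.
- **Bystanders:** In the last side view the three stock bottles were undisturbed. I did not re-measure the other things on the table.

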